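# Open the bench gate valve one and a quarter turns, past its backlash

### The job

Open the small gate valve by one and a quarter turns of its stem: turn the handwheel with the orange crank grip anticlockwise. The worn wheel turns freely for a while before the red stem pointer starts to move, so take up that slack first and count only the turns the pointer makes, from its blue shut mark once round and on to the green quarter-turn mark; then let go with the slack still taken up in the opening direction. Leave the glassware beside the valve standing where it is.

Things in the scene. Friction and masses are not known exactly. Their poses are not given: they have to be found in the camera images.
- stem (a joint): Angle of valve stem and red pointer, rad. 0 (start) = shut, pointer on the dial's blue mark (uphill side); grows anticlockwise seen on the wheel's face, opening, to 13 at most; 1 1/4 turns = 7.854, pointer at the green mark on the left seen from the valve's front, on its second pass. Stays where left; resists with 0.16 N m plus 0.03 N m s/rad.
- handwheel (a joint): Angle of the handwheel relative to the stem, rad: the backlash. Moves freely (0.03 N m) from -1.7 to 0. At 0 the wheel bears on the stem and carries it along when turned further anticlockwise (opening); at -1.7 it does so clockwise. Starts between -1.5 and -0.6. The wheel's angle seen from outside = stem + handwheel.
- wheel_centre (a point): Centre of the black handwheel: 12 mm thick ring of 50 mm centre-line radius, three spokes, hub end 12 mm above the ring's mid plane. z: the wheel's axis, up out of its face, leaning 28 degrees from vertical to the valve's front; -x points to the crank grip. The white dial, 156 mm across, lies 31 mm below the mid plane.
- grip_centre (a point): Point to hold on the orange crank grip, a round knob 21 to 23 mm thick, 52 mm long, on the ring at 50 mm radius, parallel to the wheel's axis. The point is on the knob's axis, 24 mm below its end, 37 mm above the wheel's mid plane. The grip spins freely on its pin, so a hand can hold it without turning as it goes round. z: out of the wheel's face.
- valve: Blue flanged gate valve bolted to the bench on a 130 x 120 mm steel foot, pipe stubs along its y (183 mm over the blanked flanges, 86 mm across), wheel leaning to its front (-x). Origin: under the foot's centre, on the bench; z up. Fixed, turned so that the wheel leans towards the robot and somewhat to its left.
- beaker_100: Empty beaker, 51 mm wide, 69 mm high, standing loose to the left of the valve. Origin at the centre of its underside, z up. Not to be disturbed.
- vial_1: Small brown vial with a white cap, 23 mm wide, 46 mm high, loose to the right of the valve. Origin at the centre of its underside, z up. Not to be disturbed.
- vial_2: Small clear vial with a white cap, 23 mm wide, 46 mm high, loose to the right of the valve. Origin at the centre of its underside, z up. Not to be disturbed.
- petri_1: Covered petri dish with pale yellow medium, 61 mm wide, 15 mm high, loose in front of the valve. Origin at the centre of its underside, z up. Not to be disturbed.
Things that resemble listed ones, but are neither listed nor needed, are in the scene too. There is more than one size of the valve; the one meant has the size given above.

How it is judged:
By the outcome, as a careful person would: the job done as asked, in the order asked, and still so for the second after the job is handed in, with the robot touching nothing.
It also fails if it takes over 56 s, if anything falls off the work surface, if the arm or the gripper's body presses on something with over 40 N, if the wrist force passes 120 N, or if a joint passes its speed limit or range.

### The arm

A 7-joint arm with a two-finger parallel gripper is mounted at the origin on a cart in front of the work surface, level with it; the furniture and walls round the work are solid. World frame = base frame: x ahead of the robot, y to its left, z up, the work surface at z = 0. Lengths are in m, angles in degrees, forces in N, time in s.
With the tool pointing down it reaches from about 0.425 to 0.875 m from the base axis. Payload 4.7 kg.
Tool frame: the origin (TCP) lies at the very end of the fingers, on their centre line; the grasp point (between the pads) lies 19 mm behind it; z points along the fingers, y is the direction in which the jaws open and shut (so a half turn about z gives the same grasp; the last joint's range is limited). The gripper opens to 87 mm and grips with 3 to 60 N. Pads are 19 mm wide; open, the fingers measure 117 mm over their backs; the gripper's body (75 mm by 190 mm) begins 51 mm behind the grasp point.
Start: joints at [-69.379, 18.392, -4.016, 83.108, 1.295, 78.541, -3.26], TCP at [0.22, 0.612, 0.223] pointing down, gripper open.
Joint ranges: [-163.93, 163.93], [-17.29, 119.83], [-79.2, 71.16], [3.27, 140.29], [-89.18, 269.18], [5.43, 117.66], [-154.24, 154.24]. Speed limits (degrees/s): [147.25, 147.25, 180, 180, 180, 180, 180].

### API

Orientations are given as [roll, pitch, yaw] about the fixed x, y, z axes, in that order (R = Rz(yaw) Ry(pitch) Rx(roll)).
In Python, from cell import monitor, read_camera, camera_info, env, look_for gives the robot as it stands.
- The arm moves only by the tool servo_tool, never from a script. Its argument "commands" is one flat list of numbers, 6 for each row, row after row: the shift along the tool's x, y, z in mm, then the turn, a rotation vector about the tool's x, y, z in degrees. A call has 1 to 10 rows; each row shifts and turns the commanded pose from where the row before left it, along the tool's axes as they then stand; what a row does not reach is not made up. A row lasts 1/10 s, in which the tool goes at most 50 mm and 8.59 degrees, less where a joint would pass 70% of its speed; a pose out of reach is approached as far as the arm can. A call is refused whole if a number of a shift passes 50 or a number of a turn 8.59, either way. A call with a gripper value outside its range is refused whole. "jaw" is the finger opening in mm, from 0 to 87, set as the call begins (left out, the last holds). The fingers move at their own pace and stop on an object; "newtons" is the grip in N (left out, the last holds). Time passes only in rows, so rows that do not move let the fingers close. It gives the time, the measured TCP pose, the force and the opening at its end, in the units of the state.
- monitor.get_obs(): the state, without advancing time (a new reading comes with each control period).
- read_camera(name): name is "side" or "top" or "wrist"; returns (picture, depth): 480x640x3 uint8, red, green, blue; 480x640 float32, m along the optical axis (not along the pixel's ray), 0 where there is no reading.
- camera_info(name): a dict with "camera_matrix" (3x3 intrinsics, pixels), "R" (3x3) and "t" (3): a world point X has camera coordinates R X + t; the wrist camera has in their place "T_tool_cam" (4x4, takes a point from camera to tool coordinates, whose origin is the TCP and whose axes are the flange's). Camera axes: x right, y down, z forward; pixel columns grow to the right and rows downward; lengths in m; the calibration is good to about 2 mm. A picture is of the moment at which its call begins: read the wrist's pose just before it. camera_info takes no time and is no camera call.
- env.sign_off(): hands the job in, once; it reports no verdict.
Trained networks look in the newest picture that a camera, given by its name, has taken for a name from the list of things; names that differ only in an ending like _2 or _b are one class to them, and where a whole thing is asked for, a point or a joint stands for the part that bears it (a point fixed in the world has none). Each returns a list of dicts, best first, with "conf" (0 to 1); they miss things now and then, are a little off and sometimes report something else, mostly with a low value. They report only what shows in the picture. A call takes as long as a camera call. They do not tell look-alikes from the thing itself.
- look_for(camera, label): "box" ([left, top, width, height] in pixels, round what is visible of it).
The state is a dict: "time_s": time; "qpos": joint angles; "joint_velocities": joint speeds; "effort": joint torques, N m; "tool_pos": TCP position; "tool_rot": TCP orientation; "force": force on the tool from outside, world axes, zero at the start; "wrist_torque": the same for the moment, N m; "grip_width": finger opening in m.
Only numpy, scipy, OpenCV 4.12 (cv2) and the standard library are available. Lean on these libraries where they do the work, as an engineer would, in place of code of your own. Each camera call takes 0.05 s, during which the arm holds its last target.

## Working session

There is one attempt and no reset: what is moved stays moved. The work goes in short steps, Python scripts to look and compute and a tool call to move; the robot and the scene stay as the last step left them, time stands still between calls to the robot, and variables do not carry over. Pictures are saved under pics/ and viewed, and the job is handed in when it is done.

Besides the shell and the picture viewer there is one more tool, called after "Call:" as name(argument=value, ...) on one line, values as JSON. servo_tool: Moves the arm, as the interface text tells. Its arguments: {"type":"object","properties":{"commands":{"type":"array","items":{"type":"number"}},"jaw":{"type":"number"},"newtons":{"type":"number"}},"required":["commands"]}

```bash
ls; mkdir -p pics; cat > h.py <<'E'
import numpy as np, cv2
from cell import monitor, read_camera, camera_info, env, look_for
def snap(n,fn):
    p,d=read_camera(n); cv2.imwrite('pics/%s.png'%fn,p[:,:,::-1]); np.savez('pics/%s.npz'%fn,p=p,d=d); return p,d
E
python3 - <<'E'
from h import *
print(monitor.get_obs())
for n in('side','top'):
    snap(n,n+'0'); i=camera_info(n); print(n,i)
print(camera_info('wrist'))
E
```

```text
pics
{'time_s': 0.0, 'qpos': array([-69.37828847,  18.43785783,  -4.01805329,  83.17506855,
         1.29627553,  78.54065034,  -3.25952717]), 'joint_velocities': array([ 0.04340171,  0.05407965,  0.0503167 ,  0.04320526,  0.09243576,
        0.02167163, -0.08905592]), 'effort': array([ 3.09953816e-05, -4.91286063e+01, -4.03533652e-01, -3.12527275e+01,
       -6.38065115e-02,  4.37069067e-02,  1.76980120e-04]), 'tool_pos': array([0.22016915, 0.61098671, 0.22147403]), 'tool_rot': array([-1.79891749e+02,  6.23041581e-03,  1.60191168e+02]), 'force': array([-0.45689088, -0.13530569,  0.47236962]), 'wrist_torque': array([-0.00780284, -0.01046785,  0.00116601]), 'grip_width': 0.08691014974163062}
side {'camera_matrix': array([[564.23399381,   0.        , 321.9494824 ],
       [  0.        , 564.23399381, 240.61434761],
       [  0.        ,   0.        ,   1.        ]]), 'R': array([[ 0.99521516, -0.09640671, -0.01589154],
       [-0.0501045 , -0.36392005, -0.93008158],
       [ 0.08388285,  0.92642752, -0.36700916]]), 't': array([-0.57246282,  0.14843771,  0.89031202])}
top {'camera_matri
[... 227 characters left out ...]
    [-9.77086174e-01, -4.94559716e-02, -2.07018634e-01],
       [ 2.06784519e-01,  9.86043183e-03, -9.78336821e-01]]), 't': array([-0.01456018,  0.61581399,  0.83600656])}
{'camera_matrix': array([[408.62663118,   0.        , 324.49661312],
       [  0.        , 408.62663118, 236.92394268],
       [  0.        ,   0.        ,   1.        ]]), 'T_tool_cam': array([[-6.03031818e-04, -9.62115759e-01, -2.72640612e-01,
         7.56523990e-02],
       [ 9.99998328e-01, -1.09465709e-04, -1.82552453e-03,
         8.86652300e-04],
       [ 1.72652112e-03, -2.72641257e-01,  9.62114216e-01,
        -1.61693184e-01],
       [ 0.00000000e+00,  0.00000000e+00,  0.00000000e+00,
         1.00000000e+00]])}
```

View pics/side0.png

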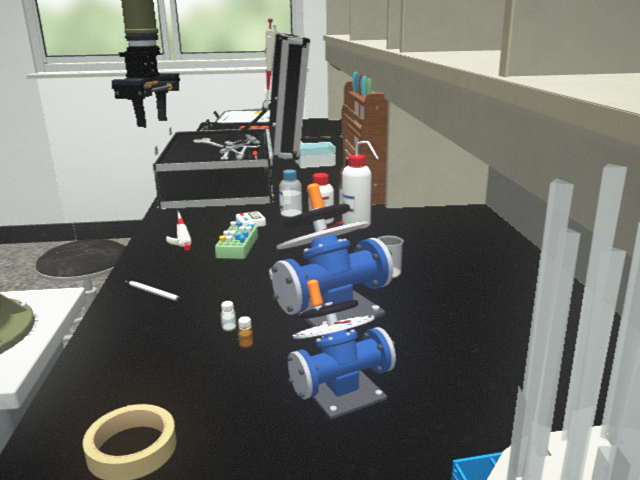

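View pics/top0.png

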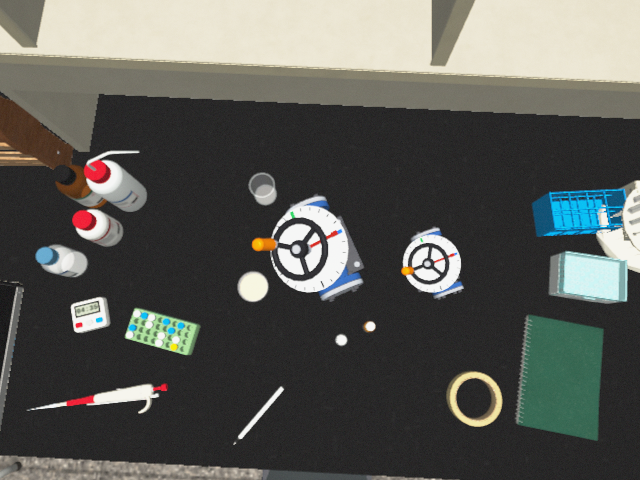

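```bash
cat >> h.py <<'E'
def cloud(n,d,ci=None,obs=None):
    ci=ci or camera_info(n); K=ci['camera_matrix']; v,u=np.indices(d.shape)
    pc=np.stack([(u-K[0,2])/K[0,0]*d,(v-K[1,2])/K[1,1]*d,d],-1)
    if 'R' in ci: return (pc-ci['t'])@ci['R']
    from scipy.spatial.transform import Rotation as Ro
    T=ci['T_tool_cam']; pt=pc@T[:3,:3].T+T[:3,3]
    return pt@Ro.from_euler('xyz',obs['tool_rot'],degrees=True).as_matrix().T+obs['tool_pos']
E
python3 - <<'E'
from h import *
f=np.load('pics/top0.npz');p,d=f['p'],f['d'];W=cloud('top',d)
ci=camera_info('top');print('cam',-ci['R'].T@ci['t'])
big=cv2.resize(p[160:340,200:500],None,fx=2.6,fy=2.6,interpolation=cv2.INTER_CUBIC);cv2.imwrite('pics/top0z.png',big[:,:,::-1])
hsv=cv2.cvtColor(p,cv2.COLOR_RGB2HSV).astype(int)
for nm,(u0,u1,v0,v1) in dict(big=(240,355,195,300),small=(398,465,225,300)).items():
    m=np.zeros(d.shape,bool);m[v0:v1,u0:u1]=1
    w=m&(hsv[...,1]<40)&(hsv[...,2]>190)&(W[...,2]>0.05); P=W[w]
    # plane fit ransac-ish
    best=None;rng=np.random.default_rng(0)
    for _ in range(500):
        a=P[rng.choice(len(P),3,False)];n=np.cross(a[1]-a[0],a[2]-a[0]);n/=np.linalg.norm(n)+1e-12
        ok=abs((P-a[0])@n)<0.003
        if best is None or ok.sum()>best.sum():best=ok
    Q=P[best];c=Q.mean(0);n=np.linalg.svd(Q-c)[2][2];n*=np.sign(n[2])
    print(nm,len(P),len(Q),'c',c,'n',n,'tilt',np.degrees(np.arccos(n[2])),'az',np.degrees(np.arctan2(n[1],n[0])))
    e1=np.cross(n,[0,0,1]);e1/=np.linalg.norm(e1);e2=np.cross(n,e1)
    q=(Q-c)@np.stack([e1,e2]).T.astype(float)
    (cc,r)=cv2.minEnclosingCircle(q.astype(np.float32));print(' dia mm',2000*r,'centre',c+cc[0]*e1+cc[1]*e2)
    o=m&(hsv[...,0]>5)&(hsv[...,0]<22)&(hsv[...,1]>150)&(hsv[...,2]>120)
    print(' orange',o.sum(),W[o].mean(0),W[o].min(0),W[o].max(0))
E
```

```text
cam [0.42956433 0.00767064 0.94538959]
big 3786 3199 c [0.58142543 0.02866773 0.13003334] n [-0.20662578  0.42220385  0.88263792] tilt 28.037769911215342 az 116.07704016902262
 dia mm 156.52848780155182 centre [0.58266173 0.03954441 0.12511997]
 orange 246 [0.57993953 0.11312078 0.16221525] [ 0.56497773  0.09488056 -0.00413644] [0.62465624 0.16064626 0.18973916]
small 1885 1552 c [ 0.57345385 -0.19563931  0.08813416] n [-0.17419657  0.43737414  0.8822468 ] tilt 28.08540754160196 az 111.71631280913901
 dia mm 107.3584333062172 centre [ 0.57383291 -0.1913149   0.08606517]
 orange 70 [ 0.5548425  -0.14283797  0.10977988] [ 0.54550209 -0.15609475 -0.00190536] [ 0.5757569  -0.13123404  0.13091492]
```

View pics/top0z.png

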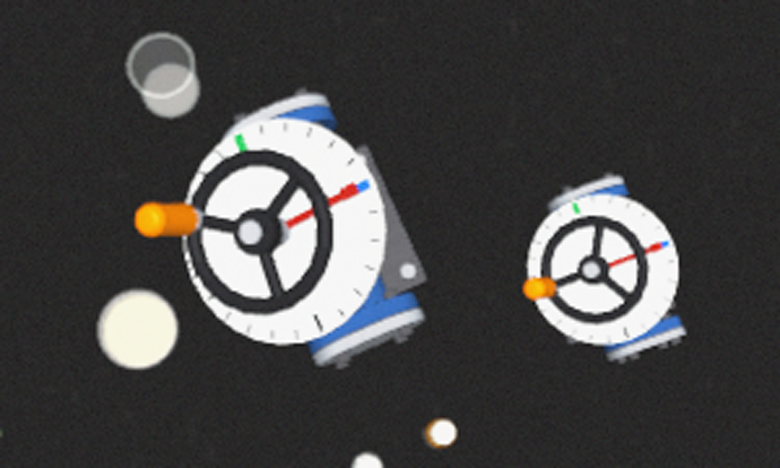

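```bash
python3 - <<'E'
from h import *
np.set_printoptions(precision=4,suppress=True)
f=np.load('pics/top0.npz');p,d=f['p'],f['d'];W=cloud('top',d)
# coarse height map
print('shelf near edge: ', [W[v,320] for v in (40,60,66,72,80,90)])
for nm,(u,v) in dict(beaker=(262,190),petri=(253,287),v2=(341,340),v1=(370,326),whitebottle=(100,172),bot2=(85,222),bot3=(47,256),case=(5,300),pip=(140,395)).items():
    print(nm,W[v,u], np.nanmax(W[max(0,v-15):v+15,max(0,u-15):u+15,2]))
hsv=cv2.cvtColor(p,cv2.COLOR_RGB2HSV).astype(int)
print('white pts with z>.22', )
m=(W[...,2]>0.2)&(d>0)&(np.arange(480)[:,None]>100)
P=W[m];print(P.min(0),P.max(0)) if len(P) else 0
# side camera
f=np.load('pics/side0.npz');ps,ds=f['p'],f['d'];S=cloud('side',ds)
hs=cv2.cvtColor(ps,cv2.COLOR_RGB2HSV).astype(int)
m=np.zeros(ds.shape,bool);m[175:230,295:340]=1
for nm,PW,H,mm in (('side',S,hs,m),('top',W,hsv,(lambda z:(z.__setitem__((slice(195,300),slice(240,285)),True),z)[1])(np.zeros(d.shape,bool)))):
    o=mm&(H[...,0]>5)&(H[...,0]<22)&(H[...,1]>150)&(H[...,2]>90)&(PW[...,2]>0.1)
    o=cv2.erode(o.astype(np.uint8),np.ones((2,2)))>0
    Q=PW[o];print(nm,len(Q),Q.mean(0),Q.min(0),Q.max(0))
    n=np.array([-.2066,.4222,.8826]);c0=np.array([.5827,.0395,.1251])
    h=(Q-c0)@n;print(' h above dial',np.percentile(h,[2,25,50,75,98]))
    r=(Q-c0)-h[:,None]*n
    print(' r mean',r.mean(0),np.linalg.norm(r.mean(0)))
m=np.zeros(ds.shape,bool);m[215:255,275:375]=1
w=m&(hs[...,1]<40)&(hs[...,2]>150)
Q=S[w];print('side dial plane dist',np.percentile((Q-c0)@n,[5,25,50,75,95]))
E
```

```text
shelf near edge:  [array([0.8218, 0.0286, 0.3856]), array([0.7923, 0.0271, 0.3847]), array([0.7833, 0.0266, 0.3849]), array([0.7812, 0.0265, 0.3737]), array([0.7882, 0.0269, 0.3419]), array([0.7864, 0.0269, 0.3174])]
beaker [0.7273 0.1477 0.0016] 0.9453895915995073
petri [0.5197 0.148  0.0153] 0.9453895915995073
v2 [ 0.4251 -0.0309  0.045 ] 0.9453895915995073
v1 [ 0.454  -0.085   0.0452] 0.9453895915995073
whitebottle [0.6952 0.4135 0.1627] 0.9453895915995073
bot2 [0.6141 0.4525 0.1128] 0.9453895915995073
bot3 [0.5476 0.5122 0.1117] 0.9453895915995073
case [0.4678 0.6195 0.0436] 0.9453895915995073
pip [0.3039 0.3448 0.0209] 0.9453895915995073
white pts with z>.22
[ 0.703  -0.4711  0.2   ] [0.8064 0.5738 0.3266]
side 239 [0.5761 0.0996 0.1722] [ 0.5025 -0.826   0.1526] [0.5895 0.1189 0.4557]
 h above dial [0.0486 0.0588 0.0689 0.0792 0.0879]
 r mean [ 0.0075  0.0313 -0.0132] 0.034764157863484926
top 175 [0.5763 0.1084 0.173 ] [0.565  0.0949 0.151 ] [0.5901 0.1268 0.1897]
 h above dial [0.0493 0.0601 0.0728 0.0856 0.0926]
 r mean [ 0.0087  0.0383 -0.0163] 0.042462032291912276
side dial plane dist [-0.0042 -0.0023  0.0061  0.0343  0.0508]
```

Call:
servo_tool(commands=[-11,-11,-8,0,0,0,-22,-21,-8,0,0,0,-23,-22,-8,0,0,0,-23,-22,-8,0,0,0,-23,-22,-8,0,0,0,-23,-22,-8,0,0,0,-23,-22,-8,0,0,0,-23,-22,-8,0,0,0,-23,-22,-8,0,0,0,-23,-22,-8,0,0,0], jaw=55)

```text
time_s: 1.1
tool_pos: [0.3546, 0.3398, 0.3034]
tool_rot: [180.0, 0.0, 160.1]
force: [-0.3, 0.1, 0.5]
grip_width: 0.0552
```

Call:
servo_tool(commands=[-22,-10,0,0,0,0,-22,-10,0,0,0,0,-22,-10,0,0,0,0,-22,-10,0,0,0,0,-22,-10,0,0,0,0,-22,-10,0,0,0,0,-22,-10,0,0,0,0,-22,-10,0,0,0,0,-22,-10,0,0,0,0,-11,-5,0,0,0,0])

```text
time_s: 2.1
tool_pos: [0.5194, 0.1788, 0.303]
tool_rot: [-180.0, 0.0, 160.0]
force: [1.3, -0.7, -0.5]
grip_width: 0.0547
```

```bash
cat > plan.py <<'E'
from h import *
from scipy.spatial.transform import Rotation as Ro
np.set_printoptions(precision=4,suppress=True)
n=np.array([-.2066,.4222,.8826]);n/=np.linalg.norm(n)
c0=np.array([.5827,.0395,.1251])
f=np.array([0,0,-1.])+n*n[2];f/=np.linalg.norm(f)
e1=-f;e2=np.cross(n,e1)
Rt=np.stack([f,e2,-n],1)
def cur():
    o=monitor.get_obs();return Ro.from_euler('xyz',o['tool_rot'],degrees=True).as_matrix(),o['tool_pos'],o
E
python3 - <<'E'
from plan import *
R,p,o=cur();print(p,o['tool_rot'],o['qpos'],o['time_s'])
rv=Ro.from_matrix(R.T@Rt).as_rotvec(degrees=True);print('turn',rv)
print('f',f,'e2',e2,'target eul',Ro.from_matrix(Rt).as_euler('xyz',degrees=True))
E
```

```text
[0.5194 0.1788 0.303 ] [-179.9843    0.033   159.9648] [-40.5988   4.2431  20.0812  91.0051  -1.4277  84.9956  49.5208] 2.1
turn [ 10.7321 -26.6053  42.9931]
f [-0.388   0.7928 -0.4701] e2 [0.8982 0.4395 0.    ] target eul [180.      28.038  116.0744]
```

Call:
servo_tool(commands=[0,0,0,1.07,-2.66,4.3,0,0,0,1.07,-2.66,4.3,0,0,0,1.07,-2.66,4.3,0,0,0,1.07,-2.66,4.3,0,0,0,1.07,-2.66,4.3,0,0,0,1.07,-2.66,4.3,0,0,0,1.07,-2.66,4.3,0,0,0,1.07,-2.66,4.3,0,0,0,1.07,-2.66,4.3,0,0,0,1.07,-2.66,4.3])

```text
time_s: 3.1
tool_pos: [0.5177, 0.182, 0.303]
tool_rot: [179.9, 28.0, 116.1]
force: [0.5, -0.3, 0.5]
grip_width: 0.0549
```

```bash
python3 - <<'E'
from plan import *
R,p,o=cur();print(p,o['tool_rot'],o['qpos'],o['time_s'],o['force'])
rv=Ro.from_matrix(R.T@Rt).as_rotvec(degrees=True);print('turn',rv)
snap('wrist','w1')
E
```

```text
[0.5177 0.182  0.303 ] [179.9062  28.0417 116.0939] [-52.1082   5.7603  12.9372  94.1452  26.0226  87.273  -15.9297] 3.1 [ 0.5352 -0.3397  0.5196]
turn [0.103  0.0037 0.0172]
```

View pics/w1.png

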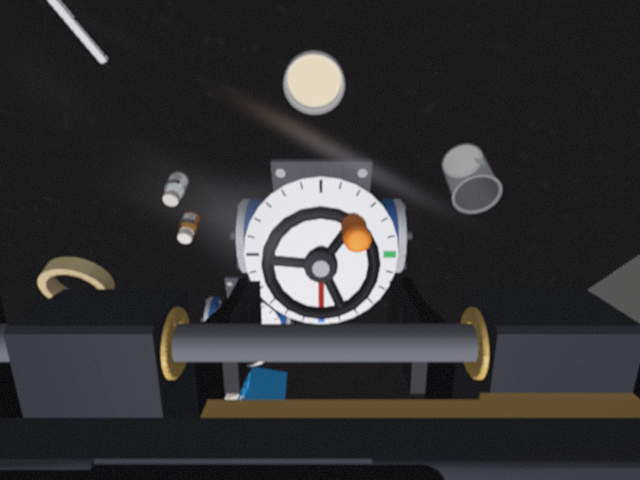

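The dial is seen nearly face-on at about (322,250), with the pointer at (321,295), the orange knob end at (357,237) and the green mark at (390,255). I'll fit the geometry from this picture.

```bash
python3 - <<'E'
from plan import *
R,p,o=cur()
g=np.load('pics/w1.npz');im,d=g['p'],g['d'];W=cloud('wrist',d,obs=o)
hsv=cv2.cvtColor(im,cv2.COLOR_RGB2HSV).astype(int)
h=(W-c0)@n
m=np.zeros(d.shape,bool);m[165:335,235:410]=1
w=m&(hsv[...,1]<50)&(hsv[...,2]>170)&(abs(h)<0.015)
Q=W[w];c=Q.mean(0);nn=np.linalg.svd(Q-c)[2][2];nn*=np.sign(nn[2])
print('dial',len(Q),'n',nn,'tilt',np.degrees(np.arccos(nn[2])),'az',np.degrees(np.arctan2(nn[1],nn[0])),'h med',np.median(h[w]))
q=(Q-c0)@np.stack([e1,e2],1)
cc,r=cv2.minEnclosingCircle(q[(np.hypot(*q.T)<.085)].astype(np.float32));print('dial circle e1,e2',cc,r)
# ring: dark pixels at h~31
b=m&(hsv[...,2]<80)&(h>0.022)&(h<0.045)
Q=W[b];q=(Q-c0)@np.stack([e1,e2],1);rr=np.hypot(*q.T);q=q[(rr>.035)&(rr<.065)]
A=np.c_[2*q,np.ones(len(q))];s=np.linalg.lstsq(A,(q**2).sum(1),rcond=None)[0];print('ring e1,e2',s[:2],np.sqrt(s[2]+s[:2]@s[:2]),len(q),'h',np.percentile(h[b],[5,50,95]))
og=m&(hsv[...,0]>3)&(hsv[...,0]<22)&(hsv[...,1]>150)&(hsv[...,2]>80)&(h>.03)
Q=W[og];q=(Q-c0)@np.stack([e1,e2],1);hh=h[og];print('knob h',np.percentile(hh,[2,50,98]))
t=hh>np.percentile(hh,98)-.006
print('knob top',q[t].mean(0),q[t].min(0),q[t].max(0),np.hypot(*q[t].mean(0)),t.sum())
print('knob all',q.mean(0),q.min(0),q.max(0))
# camera centre in this frame
T=camera_info('wrist')['T_tool_cam'];C=R@T[:3,3]+p;print('cam in frame',(C-c0)@e1,(C-c0)@e2,(C-c0)@n)
rd=m&((hsv[...,0]<4)|(hsv[...,0]>174))&(hsv[...,1]>150)&(hsv[...,2]>60)&(abs(h)<.03)
q=(W[rd]-c0)@np.stack([e1,e2],1);print('red',q.mean(0),np.degrees(np.arctan2(q[:,1].mean(),q[:,0].mean())),len(q),np.percentile(h[rd],[10,50,90]))
gr=m&(hsv[...,0]>45)&(hsv[...,0]<85)&(hsv[...,1]>120)&(hsv[...,2]>60)
q=(W[gr]-c0)@np.stack([e1,e2],1);print('green',q.mean(0),np.degrees(np.arctan2(q[:,1].mean(),q[:,0].mean())),len(q))
E
```

```text
dial 10809 n [-0.2059  0.4243  0.8818] tilt 28.14042253117704 az 115.8865826731563 h med 0.0010613191350262415
dial circle e1,e2 (-0.003751165699213743, 0.0005253339768387377) 0.07794243842363358
ring e1,e2 [-0.0053  0.0007] 0.04872477237444224 2866 h [0.0352 0.0374 0.0402]
knob h [0.0532 0.0904 0.0936]
knob top [-0.0468  0.0291] [-0.1333  0.0044] [-0.0362  0.0397] 0.05510325389427324 539
knob all [-0.0484  0.0285] [-0.1333  0.0044] [-0.0198  0.0466]
cam in frame -0.1333111076478514 0.004367087910986331 0.3924920309329438
red [0.0383 0.0008] 1.1646181447317665 72 [0.0062 0.0072 0.0083]
green [-0.0036  0.0697] 92.97783871065053 30
```

```bash
python3 - <<'E'
from plan import *
R,p,o=cur()
g=np.load('pics/w1.npz');im,d=g['p'],g['d'];W=cloud('wrist',d,obs=o)
hsv=cv2.cvtColor(im,cv2.COLOR_RGB2HSV).astype(int)
h=(W-c0)@n
m=np.zeros(d.shape,bool);m[165:335,235:410]=1
m&=d>0
og=m&(hsv[...,0]>3)&(hsv[...,0]<22)&(hsv[...,1]>150)&(hsv[...,2]>80)&(h>.03)
q=(W-c0)@np.stack([e1,e2],1)
t=og&(h>.087)&(h<.097)
Q=q[t];print('top',np.median(Q,0),Q.min(0),Q.max(0),len(Q)); cc,r=cv2.minEnclosingCircle(Q.astype(np.float32));print(cc,r)
wc=np.array([-.0045,.0006]);k=np.array(cc);print('rel',k-wc,np.hypot(*(k-wc)),np.degrees(np.arctan2(*(k-wc)[::-1])))
# target pregrasp: grasp point 60 mm above grip centre
G=c0+.0685*n+k[0]*e1+k[1]*e2
print('G',G)
for hh in (.045,0):
    T=G+(hh-.019)*n; print(hh,T,'tool delta mm',1000*Rt.T@(T-p))
E
```

```text
top [-0.0464  0.0292] [-0.0563  0.0186] [-0.0362  0.0405] 563
(-0.04521428421139717, 0.02969612367451191) 0.011208849959075451
rel [-0.0407  0.0291] 0.05004235557733986 144.44882020370315
G [0.5777 0.1173 0.1643]
0.045 [0.5723 0.1283 0.1873] tool delta mm [-11.7254  25.1435 135.8014]
0 [0.5816 0.1093 0.1475] tool delta mm [-11.7254  25.1435 180.8014]
```

Call:
servo_tool(commands=[-1,3,10,0,0,0,-2,4,18,0,0,0,-2,4,18,0,0,0,-2,4,18,0,0,0,-2,4,18,0,0,0,-2,4,18,0,0,0,-1,2,15,0,0,0,0,0,12,0,0,0,0,0,6,0,0,0,0,0,0,0,0,0])

```text
time_s: 4.15
tool_pos: [0.5729, 0.127, 0.1901]
tool_rot: [-179.9, 28.0, 116.3]
force: [1.1, 0.9, 0.7]
grip_width: 0.0547
```

```bash
python3 - <<'E'
from plan import *
R,p,o=cur();print(p,o['tool_rot'],o['qpos'],o['time_s'],o['force'])
G=np.array([0.5777,0.1173,0.1643])
print('delta to grasp',1000*R.T@(G-.019*n-p))
snap('wrist','w2')
E
```

```text
[0.5729 0.127  0.1901] [-179.9388   27.9836  116.2999] [-46.7418  11.716   16.3826 100.8356  25.9513  72.0984 -13.3502] 4.15 [1.1349 0.9282 0.659 ]
delta to grasp [ 2.5157  0.0487 46.8791]
```

View pics/w2.png

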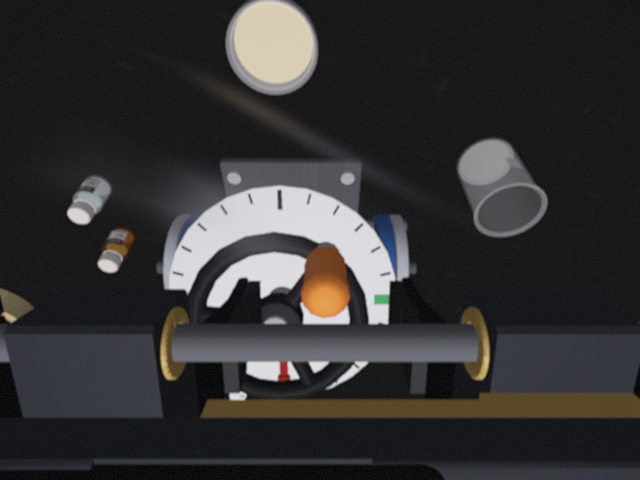

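The knob, at col 326, sits midway between the fingers (about cols 240 and 410). I'll go down and close on it.

Call:
servo_tool(commands=[0.5,0,6,0,0,0,0.5,0,10,0,0,0,0.5,0,10,0,0,0,0.5,0,10,0,0,0,0.5,0,7,0,0,0,0,0,4,0,0,0,0,0,0,0,0,0])

```text
time_s: 4.9
tool_pos: [0.5818, 0.1093, 0.1474]
tool_rot: [-179.9, 28.0, 116.3]
force: [-0.0, -0.6, 0.0]
grip_width: 0.0553
```

Call:
servo_tool(commands=[0,0,0,0,0,0,0,0,0,0,0,0,0,0,0,0,0,0,0,0,0,0,0,0,0,0,0,0,0,0], jaw=0, newtons=20)

```text
time_s: 5.4
tool_pos: [0.5821, 0.11, 0.1482]
tool_rot: [180.0, 28.0, 116.3]
force: [-1.0, 1.1, 0.1]
grip_width: 0.023
```

```bash
python3 - <<'E'
from plan import *
R,p,o=cur();print(p,o['tool_rot'],o['qpos'],o['time_s'],o['force'],o['grip_width'])
gp=p+.019*n; wc=c0-.0045*e1+.0006*e2
r=gp-wc;print('r e1,e2,n',r@e1,r@e2,r@n,np.degrees(np.arctan2(r@e2,r@e1)))
snap('wrist','w3')
E
```

```text
[0.5821 0.11   0.1482] [179.9624  27.9833 116.2867] [-45.3022  13.9243  17.0948 103.4514  26.1708  66.7367 -13.5807] 5.4 [-0.9881  1.127   0.0775] 0.022987766546959987
r e1,e2,n -0.04079012098208289 0.02983209976791663 0.06934425126455918 143.81990481349234
```

View pics/w3.png

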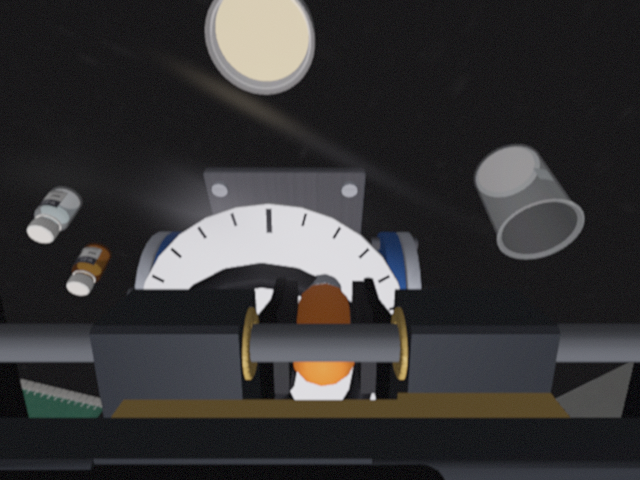

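```bash
cat > arc.py <<'E'
import sys,numpy as np
a,b,s=map(float,sys.argv[1:4])
th=np.arange(a,b+1e-6,s);P=np.stack([-50*np.cos(np.radians(th)),50*np.sin(np.radians(th))],1).round(1)
D=np.diff(P,axis=0).round(1)
for i in range(0,len(D),10): print(th[i],'->',th[min(i+10,len(D))],[x for r in D[i:i+10] for x in (float(r[0]),float(r[1]),0,0,0,0)])
E
python3 arc.py 144 324 6
```

```text
144.0 -> 204.0 [2.8, -4.4, 0, 0, 0, 0, 2.4, -4.7, 0, 0, 0, 0, 1.9, -4.8, 0, 0, 0, 0, 1.3, -5.1, 0, 0, 0, 0, 0.8, -5.2, 0, 0, 0, 0, 0.3, -5.2, 0, 0, 0, 0, -0.3, -5.2, 0, 0, 0, 0, -0.8, -5.2, 0, 0, 0, 0, -1.3, -5.1, 0, 0, 0, 0, -1.9, -4.8, 0, 0, 0, 0]
204.0 -> 264.0 [-2.4, -4.7, 0, 0, 0, 0, -2.8, -4.4, 0, 0, 0, 0, -3.3, -4.1, 0, 0, 0, 0, -3.7, -3.7, 0, 0, 0, 0, -4.1, -3.3, 0, 0, 0, 0, -4.4, -2.8, 0, 0, 0, 0, -4.7, -2.4, 0, 0, 0, 0, -4.8, -1.9, 0, 0, 0, 0, -5.1, -1.3, 0, 0, 0, 0, -5.2, -0.8, 0, 0, 0, 0]
264.0 -> 324.0 [-5.2, -0.3, 0, 0, 0, 0, -5.2, 0.3, 0, 0, 0, 0, -5.2, 0.8, 0, 0, 0, 0, -5.1, 1.3, 0, 0, 0, 0, -4.8, 1.9, 0, 0, 0, 0, -4.7, 2.4, 0, 0, 0, 0, -4.4, 2.8, 0, 0, 0, 0, -4.1, 3.3, 0, 0, 0, 0, -3.7, 3.7, 0, 0, 0, 0, -3.3, 4.1, 0, 0, 0, 0]
```

Call:
servo_tool(commands=[2.8,-4.4,0,0,0,0,2.4,-4.7,0,0,0,0,1.9,-4.8,0,0,0,0,1.3,-5.1,0,0,0,0,0.8,-5.2,0,0,0,0,0.3,-5.2,0,0,0,0,-0.3,-5.2,0,0,0,0,-0.8,-5.2,0,0,0,0,-1.3,-5.1,0,0,0,0,-1.9,-4.8,0,0,0,0])

```text
time_s: 6.45
tool_pos: [0.5354, 0.0924, 0.1458]
tool_rot: [179.9, 28.0, 116.3]
force: [3.4, 2.1, -1.4]
grip_width: 0.0215
```

```bash
cat > chk.py <<'E'
from plan import *
R,p,o=cur()
F=o['force'];print('t',o['time_s'],'rot',o['tool_rot'],'F e1,e2,n',F@e1,F@e2,F@n,'w',o['grip_width'])
gp=p-.019*R[:,2]; wc=c0-.0045*e1+.0006*e2
r=gp-wc;print('r e1,e2,n',r@e1,r@e2,r@n,'rad',np.hypot(r@e1,r@e2),'ang',np.degrees(np.arctan2(r@e2,r@e1))%360)
print('q',o['qpos'])
E
python3 - <<'E'
exec(open('chk.py').read())
p1,_=snap('top','t4');p2,_=snap('side','s4')
a=cv2.resize(p1[160:320,220:380],None,fx=2.5,fy=2.5,interpolation=3);b=cv2.resize(p2[160:320,230:390],None,fx=2.5,fy=2.5,interpolation=3)
cv2.imwrite('pics/c4.png',np.hstack([a,b])[:,:,::-1])
E
```

```text
t 6.45 rot [179.9157  27.9571 116.3027] F e1,e2,n -0.9808460926110254 3.9283571460195974 -1.0650596240854275 w 0.021501722167262732
r e1,e2,n -0.046013530727585523 -0.019938290508910304 0.06934059563408405 rad 0.050147586566415735 ang 203.42774286002762
q [-46.6781   8.1264  16.6521 110.3444  28.0755  66.521  -16.2574]
```

View pics/c4.png

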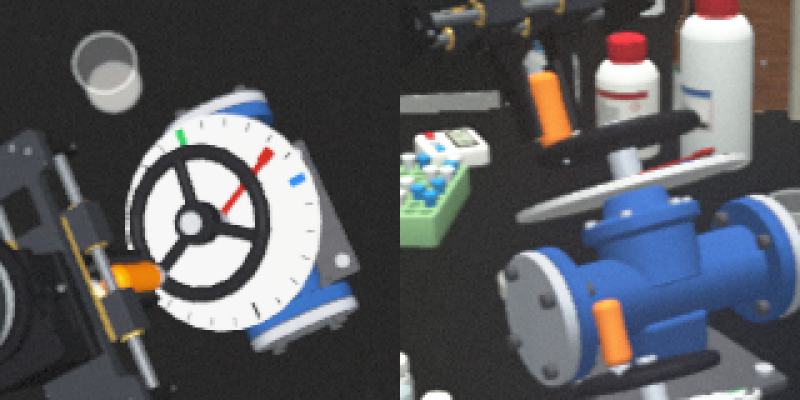

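Top view: the pointer has left the blue mark by roughly 20°, so the slack is taken up. I'll measure the pointer against the blue and green marks in the top view.

```bash
cat > ptr.py <<'E'
from plan import *
def ptr(im,cam='top',cen=(0.,0.),roi=(195,305,240,355),verbose=1):
    ci=camera_info(cam);K=ci['camera_matrix'];hsv=cv2.cvtColor(im,cv2.COLOR_RGB2HSV).astype(int)
    m=np.zeros(im.shape[:2],bool);m[roi[0]:roi[1],roi[2]:roi[3]]=1
    H,S,V=hsv[...,0],hsv[...,1],hsv[...,2]
    C=-ci['R'].T@ci['t']
    def onplane(mask,h):
        v,u=np.nonzero(mask);ray=np.stack([(u-K[0,2])/K[0,0],(v-K[1,2])/K[1,1],np.ones(len(u))],-1)@ci['R']
        s=((c0+h*n-C)@n)/(ray@n);P=C+s[:,None]*ray-c0;return np.stack([P@e1,P@e2],1)
    out={}
    w=onplane(m&(S<50)&(V>170),.001);rr=np.hypot(*w.T);
    if len(w): out['dialcirc']=cv2.minEnclosingCircle(w[rr<.086].astype(np.float32))
    for nm,mk,h in (('red',((H<5)|(H>172))&(S>130)&(V>60),.0065),('blue',(H>98)&(H<112)&(S>150)&(V>150),.001),('green',(H>45)&(H<85)&(S>110)&(V>60),.001)):
        q=onplane(m&mk,h)
        if not len(q):continue
        q=q-np.array(cen);r=np.hypot(*q.T)
        q=q[(r<.078)&(r>(.015 if nm=='red' else .06))]
        if not len(q):continue
        a=np.degrees(np.arctan2(q[:,1],q[:,0]));mu=np.degrees(np.arctan2(q[:,1].sum(),q[:,0].sum()))
        r=np.hypot(*q.T); far=r>np.percentile(r,50)
        out[nm]=(mu%360,len(q),r.max()); 
        qf=q[far];out[nm+'_tip']=np.degrees(np.arctan2(qf[:,1].sum(),qf[:,0].sum()))%360
    return out
E
python3 - <<'E'
from ptr import *
for fn in('top0','t4'):
  im=np.load('pics/%s.npz'%fn)['p']
  for cen in((0,0),(-.002,0)): print(fn,cen,ptr(im,cen=cen))
E
```

```text
top0 (0, 0) {'dialcirc': ((0.006435241084545851, -0.0010359104489907622), 0.08496624231338501), 'red': (np.float64(0.5788906164035935), 58, np.float64(0.0658798839922041)), 'red_tip': np.float64(0.4558955856434657), 'blue': (np.float64(0.339908741270528), 9, np.float64(0.07298661434257221)), 'blue_tip': np.float64(359.8579911885218), 'green': (np.float64(90.5755047484146), 17, np.float64(0.07433772480967876)), 'green_tip': np.float64(90.54511795252152)}
top0 (-0.002, 0) {'dialcirc': ((0.006435241084545851, -0.0010359104489907622), 0.08496624231338501), 'red': (np.float64(0.5349371701747593), 60, np.float64(0.06787977948966332)), 'red_tip': np.float64(0.46461838758366814), 'blue': (np.float64(0.33047741483160553), 9, np.float64(0.07498649618944728)), 'blue_tip': np.float64(359.86184407239887), 'green': (np.float64(88.89724710903289), 17, np.float64(0.07434461722701666)), 'green_tip': np.float64(88.94210230921807)}
t4 (0, 0) {'dialcirc': ((0.006435241084545851, -0.0010359104489907622), 0.08496624231338501), 'red': (np.float64(24.00173087189758), 57, np.float64(0.06672782521996541)), 'red_tip': np.float64(24.10112989246906), 'blue': (np.float64(0.412238310271466), 15, np.float64(0.07298661434257221)), 'blue_tip': np.float64(0.21879047534784363), 'green': (np.float64(90.72751787991253), 14, np.float64(0.07433772480967876)), 'green_tip': np.float64(90.77623265246172)}
t4 (-0.002, 0) {'dialcirc': ((0.006435241084545851, -0.0010359104489907622), 0.08496624231338501), 'red': (np.float64(22.96917946329007), 60, np.float64(0.06857123533843135)), 'red_tip': np.float64(23.327197506719436), 'blue': (np.float64(0.40046224680387854), 15, np.float64(0.07498649618944728)), 'blue_tip': np.float64(0.21278054083327136), 'green': (np.float64(89.0735119610039), 14, np.float64(0.07434461722701666)), 'green_tip': np.float64(89.18063348195282)}
```

Call:
servo_tool(commands=[-2.4,-4.7,0,0,0,0,-2.8,-4.4,0,0,0,0,-3.3,-4.1,0,0,0,0,-3.7,-3.7,0,0,0,0,-4.1,-3.3,0,0,0,0,-4.4,-2.8,0,0,0,0,-4.7,-2.4,0,0,0,0,-4.8,-1.9,0,0,0,0,-5.1,-1.3,0,0,0,0,-5.2,-0.8,0,0,0,0])

```text
time_s: 7.55
tool_pos: [0.5245, 0.0469, 0.1647]
tool_rot: [-180.0, 27.9, 116.3]
force: [-0.5, 4.7, 1.0]
grip_width: 0.0218
```

```bash
python3 chk.py; python3 arc.py 324 624 6
```

```text
t 7.55 rot [-179.9861   27.9447  116.2975] F e1,e2,n -3.512470908818724 1.5973083859341557 2.9871505426388314 w 0.021775067473776746
r e1,e2,n -0.005251149369132089 -0.049658486873196656 0.06908358686396254 rad 0.04993535709527249 ang 263.9636759810371
q [-44.8972   3.3011  18.1866 113.0588  29.4466  67.0355 -12.9236]
324.0 -> 384.0 [-2.8, 4.4, 0, 0, 0, 0, -2.4, 4.7, 0, 0, 0, 0, -1.9, 4.8, 0, 0, 0, 0, -1.3, 5.1, 0, 0, 0, 0, -0.8, 5.2, 0, 0, 0, 0, -0.3, 5.2, 0, 0, 0, 0, 0.3, 5.2, 0, 0, 0, 0, 0.8, 5.2, 0, 0, 0, 0, 1.3, 5.1, 0, 0, 0, 0, 1.9, 4.8, 0, 0, 0, 0]
384.0 -> 444.0 [2.4, 4.7, 0, 0, 0, 0, 2.8, 4.4, 0, 0, 0, 0, 3.3, 4.1, 0, 0, 0, 0, 3.7, 3.7, 0, 0, 0, 0, 4.1, 3.3, 0, 0, 0, 0, 4.4, 2.8, 0, 0, 0, 0, 4.7, 2.4, 0, 0, 0, 0, 4.8, 1.9, 0, 0, 0, 0, 5.1, 1.3, 0, 0, 0, 0, 5.2, 0.8, 0, 0, 0, 0]
444.0 -> 504.0 [5.2, 0.3, 0, 0, 0, 0, 5.2, -0.3, 0, 0, 0, 0, 5.2, -0.8, 0, 0, 0, 0, 5.1, -1.3, 0, 0, 0, 0, 4.8, -1.9, 0, 0, 0, 0, 4.7, -2.4, 0, 0, 0, 0, 4.4, -2.8, 0, 0, 0, 0, 4.1, -3.3, 0, 0, 0, 0, 3.7, -3.7, 0, 0, 0, 0, 3.3, -4.1, 0, 0, 0, 0]
504.0 -> 564.0 [2.8, -4.4, 0, 0, 0, 0, 2.4, -4.7, 0, 0, 0, 0, 1.9, -4.8, 0, 0, 0, 0, 1.3, -5.1, 0, 0, 0, 0, 0.8, -5.2, 0, 0, 0, 0, 0.3, -5.2, 0, 0, 0, 0, -0.3, -5.2, 0, 0, 0, 0, -0.8, -5.2, 0, 0, 0, 0, -1.3, -5.1, 0, 0, 0, 0, -1.9, -4.8, 0, 0, 0, 0]
564.0 -> 624.0 [-2.4, -4.7, 0, 0, 0, 0, -2.8, -4.4, 0, 0, 0, 0, -3.3, -4.1, 0, 0, 0, 0, -3.7, -3.7, 0, 0, 0, 0, -4.1, -3.3, 0, 0, 0, 0, -4.4, -2.8, 0, 0, 0, 0, -4.7, -2.4, 0, 0, 0, 0, -4.8, -1.9, 0, 0, 0, 0, -5.1, -1.3, 0, 0, 0, 0, -5.2, -0.8, 0, 0, 0, 0]
```

Tracking is right on the circle and the forces are small, so I'll continue.

Call:
servo_tool(commands=[-5.2,-0.3,0,0,0,0,-5.2,0.3,0,0,0,0,-5.2,0.8,0,0,0,0,-5.1,1.3,0,0,0,0,-4.8,1.9,0,0,0,0,-4.7,2.4,0,0,0,0,-4.4,2.8,0,0,0,0,-4.1,3.3,0,0,0,0,-3.7,3.7,0,0,0,0,-3.3,4.1,0,0,0,0])

```text
time_s: 8.55
tool_pos: [0.5594, 0.0195, 0.1857]
tool_rot: [-179.8, 27.9, 116.3]
force: [-4.5, 4.9, 3.0]
grip_width: 0.0218
```

```bash
python3 chk.py
```

```text
t 8.55 rot [-179.7992   27.9037  116.2994] F e1,e2,n -4.22625662931517 -1.9170689848682243 5.69457117112157 w 0.021779306833943045
r e1,e2,n 0.03985437571205445 -0.03033491254927869 0.06885417875804377 rad 0.05008570836845558 ang 322.7236465780199
q [-42.2365   5.01    20.5137 108.8027  28.4892  67.1468  -6.9868]
```

Call:
servo_tool(commands=[-2.8,4.4,0,0,0,0,-2.4,4.7,0,0,0,0,-1.9,4.8,0,0,0,0,-1.3,5.1,0,0,0,0,-0.8,5.2,0,0,0,0,-0.3,5.2,0,0,0,0,0.3,5.2,0,0,0,0,0.8,5.2,0,0,0,0,1.3,5.1,0,0,0,0,1.9,4.8,0,0,0,0])

```text
time_s: 9.55
tool_pos: [0.6058, 0.0352, 0.189]
tool_rot: [-179.7, 28.1, 116.2]
force: [-4.8, 1.5, 7.5]
grip_width: 0.0213
```

```bash
python3 chk.py
```

```text
t 9.55 rot [-179.6952   28.0559  116.2077] F e1,e2,n 0.44828415525694465 -3.6293890290833604 8.254754395981497 w 0.021264623438930926
r e1,e2,n 0.04690645193689806 0.018385661902957828 0.06879632302620567 rad 0.05038102615983921 ang 21.40341413092855
q [-41.2226  11.1388  21.0162 101.9825  26.1275  67.3165  -4.6889]
```

Call:
servo_tool(commands=[2.4,4.7,-0.1,0,0,0,2.8,4.4,-0.1,0,0,0,3.3,4.1,-0.1,0,0,0,3.7,3.7,-0.1,0,0,0,4.1,3.3,-0.1,0,0,0,4.4,2.8,0,0,0,0,4.7,2.4,0,0,0,0,4.8,1.9,0,0,0,0,5.1,1.3,0,0,0,0,5.2,0.8,0,0,0,0])

```text
time_s: 10.55
tool_pos: [0.619, 0.0791, 0.1716]
tool_rot: [-180.0, 28.3, 116.1]
force: [2.8, -1.4, 3.9]
grip_width: 0.0213
```

```bash
python3 chk.py
```

```text
t 10.55 rot [-179.9881   28.2688  116.1106] F e1,e2,n 4.002321496068765 1.8817891625843306 2.33330988942194 w 0.021311849651113504
r e1,e2,n 0.009023338025443542 0.049390800681566344 0.06928370685195277 rad 0.05020828438701754 ang 79.64665899729324
q [-43.0058  15.2662  19.7947  99.3118  25.2113  67.2551  -7.8816]
```

Call:
servo_tool(commands=[5.2,0.3,0,0,0,0,5.2,-0.3,0,0,0,0,5.2,-0.8,0,0,0,0,5.1,-1.3,0,0,0,0,4.8,-1.9,0,0,0,0,4.7,-2.4,0,0,0,0,4.4,-2.8,0,0,0,0,4.1,-3.3,0,0,0,0,3.7,-3.7,0,0,0,0,3.3,-4.1,0,0,0,0])

```text
time_s: 11.55
tool_pos: [0.5814, 0.11, 0.1482]
tool_rot: [-180.0, 28.0, 116.3]
force: [3.8, -2.7, 0.3]
grip_width: 0.0215
```

```bash
python3 chk.py
python3 - <<'E'
from ptr import *
im,_=snap('top','t5');print(ptr(im,cen=(-.001,0)))
a=cv2.resize(im[160:320,220:380],None,fx=3,fy=3,interpolation=3);cv2.imwrite('pics/c5.png',a[:,:,::-1])
E
```

```text
t 11.55 rot [-179.9959   27.9882  116.2926] F e1,e2,n 3.7290895935677133 2.2705999634179825 -1.6443982060322087 w 0.02154457051298462
r e1,e2,n -0.04107354691071312 0.02917886109757629 0.06944339684972596 rad 0.050382955359706744 ang 144.60981599312248
q [-46.2982  13.9355  18.191  103.5399  25.9061  66.6729 -13.41  ]
{'dialcirc': ((0.006435241084545851, -0.0010359104489907622), 0.08496624231338501), 'red': (np.float64(325.77871148502675), 61, np.float64(0.06685560050139508)), 'red_tip': np.float64(325.36455331974673), 'blue': (np.float64(0.4062649621530027), 15, np.float64(0.07398655446755632)), 'blue_tip': np.float64(0.21574366197391742), 'green': (np.float64(89.85820909988384), 16, np.float64(0.07433444504572274)), 'green_tip': np.float64(89.74355995086653)}
```

View pics/c5.png

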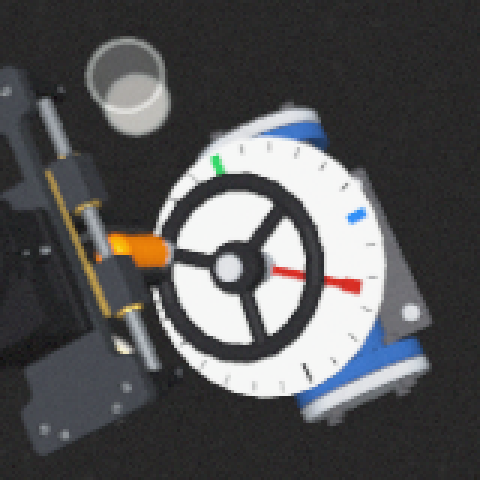

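The pointer is at about 325° on its first turn, 35° short of the blue mark, and the grip angle agrees at pointer + 180°. There are 125° left.

Call:
servo_tool(commands=[2.8,-4.4,0,0,0,0,2.4,-4.7,0,0,0,0,1.9,-4.8,0,0,0,0,1.3,-5.1,0,0,0,0,0.8,-5.2,0,0,0,0,0.3,-5.2,0,0,0,0,-0.3,-5.2,0,0,0,0,-0.8,-5.2,0,0,0,0,-1.3,-5.1,0,0,0,0,-1.9,-4.8,0,0,0,0])

```text
time_s: 12.6
tool_pos: [0.5353, 0.0924, 0.1459]
tool_rot: [179.9, 28.0, 116.3]
force: [6.6, -1.6, -3.3]
grip_width: 0.0216
```

Call:
servo_tool(commands=[-2.4,-4.7,0,0,0,0,-2.8,-4.4,0,0,0,0,-3.3,-4.1,0,0,0,0,-3.7,-3.7,0,0,0,0,-4.1,-3.3,0,0,0,0,-4.4,-2.8,0,0,0,0,-4.7,-2.4,0,0,0,0,-4.8,-1.9,0,0,0,0,-2.5,-0.7,0,0,0,0,0,0,0,0,0,0])

```text
time_s: 13.6
tool_pos: [0.5226, 0.0553, 0.1606]
tool_rot: [179.9, 27.8, 116.3]
force: [5.8, 0.1, -4.1]
grip_width: 0.0214
```

```bash
python3 chk.py
python3 - <<'E'
from ptr import *
im,_=snap('top','t6');
for c in((-.001,0),(0,0),(-.002,0)):print(ptr(im,cen=c))
a=cv2.resize(im[160:320,220:380],None,fx=3,fy=3,interpolation=3);cv2.imwrite('pics/c6.png',a[:,:,::-1])
snap('side','s6')
E
```

```text
t 13.6 rot [179.907   27.8401 116.3301] F e1,e2,n 0.2412653721794397 5.240285600852012 -4.801281029320929 w 0.0213818655536001
r e1,e2,n -0.014620103437723683 -0.04774177429709497 0.0694353615652984 rad 0.049930195649171026 ang 252.97368683190984
q [-46.4308   3.6583  18.8864 113.1897  29.2006  66.8445 -13.7468]
{'dialcirc': ((0.00044405748485587537, -8.334028098033741e-05), 0.08593721687793732), 'red': (np.float64(72.11216868783407), 58, np.float64(0.06741588384899758)), 'red_tip': np.float64(72.66457405856397), 'blue': (np.float64(0.4062649621530027), 15, np.float64(0.07398655446755632)), 'blue_tip': np.float64(0.21574366197391742), 'green': (np.float64(89.7363193748651), 17, np.float64(0.07433444504572274)), 'green_tip': np.float64(89.74355995086653)}
{'dialcirc': ((0.00044405748485587537, -8.334028098033741e-05), 0.08593721687793732), 'red': (np.float64(73.39011139857668), 58, np.float64(0.06716354423122319)), 'red_tip': np.float64(73.603491942919), 'blue': (np.float64(0.412238310271466), 15, np.float64(0.07298661434257221)), 'blue_tip': np.float64(0.21879047534784363), 'green': (np.float64(90.5755047484146), 17, np.float64(0.07433772480967876)), 'green_tip': np.float64(90.54511795252152)}
{'dialcirc': ((0.00044405748485587537, -8.334028098033741e-05), 0.08593721687793732), 'red': (np.float64(70.85236137584289), 58, np.float64(0.06768205904509401)), 'red_tip': np.float64(71.73516350717105), 'blue': (np.float64(0.40046224680387854), 15, np.float64(0.07498649618944728)), 'blue_tip': np.float64(0.21278054083327136), 'green': (np.float64(88.89724710903289), 17, np.float64(0.07434461722701666)), 'green_tip': np.float64(88.94210230921807)}
```

View pics/c6.png

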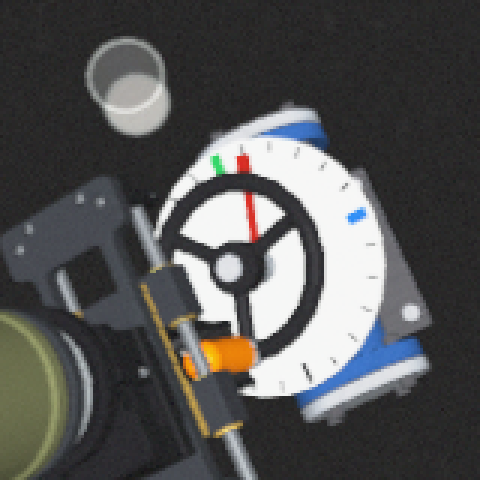

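Call:
servo_tool(commands=[-2.5,-0.6,0,0,0,0,-2.6,-0.5,0,0,0,0,-2.6,-0.3,0,0,0,0,-2.6,-0.2,0,0,0,0,-2.6,-0.1,0,0,0,0,0,0,0,0,0,0,0,0,0,0,0,0])

```text
time_s: 14.4
tool_pos: [0.5263, 0.0429, 0.1674]
tool_rot: [180.0, 28.0, 116.3]
force: [2.1, 1.6, -4.3]
grip_width: 0.0212
```

```bash
python3 chk.py
python3 - <<'E'
from ptr import *
im,_=snap('top','t7');
for c in((-.001,0),(0,0),(-.002,0)):
  r=ptr(im,cen=c);print({k:r[k] for k in r if k!='dialcirc'})
a=cv2.resize(im[190:310,230:370],None,fx=5,fy=5,interpolation=3);cv2.imwrite('pics/c7.png',a[:,:,::-1])
E
```

```text
t 14.4 rot [179.9986  27.9731 116.2785] F e1,e2,n -2.5070030536488885 2.5608681849922252 -3.5686636104366194 w 0.021248574210568777
r e1,e2,n -0.00018570233121357132 -0.04977774760597874 0.06942969814816534 rad 0.04977809399806646 ang 269.786251669159
q [-45.7273   3.1226  19.526  112.9388  29.4557  67.0717 -12.351 ]
{'red': (np.float64(88.87321535913641), 42, np.float64(0.06711650622428916)), 'red_tip': np.float64(89.40664773199296), 'blue': (np.float64(0.4062649621530027), 15, np.float64(0.07398655446755632)), 'blue_tip': np.float64(0.21574366197391742), 'green': (np.float64(89.7154819281983), 5, np.float64(0.07433444504572274)), 'green_tip': np.float64(89.08230787779323)}
{'red': (np.float64(90.23808681018744), 42, np.float64(0.06715582672789507)), 'red_tip': np.float64(90.44662854176494), 'blue': (np.float64(0.412238310271466), 15, np.float64(0.07298661434257221)), 'blue_tip': np.float64(0.21879047534784363), 'green': (np.float64(90.504258950239), 5, np.float64(0.07433772480967876)), 'green_tip': np.float64(89.85801480473337)}
{'red': (np.float64(87.5096214535685), 42, np.float64(0.06709206921837356)), 'red_tip': np.float64(88.36705772047067), 'blue': (np.float64(0.40046224680387854), 15, np.float64(0.07498649618944728)), 'blue_tip': np.float64(0.21278054083327136), 'green': (np.float64(88.92681273125379), 5, np.float64(0.07434461722701666)), 'green_tip': np.float64(88.30693722956646)}
```

View pics/c7.png

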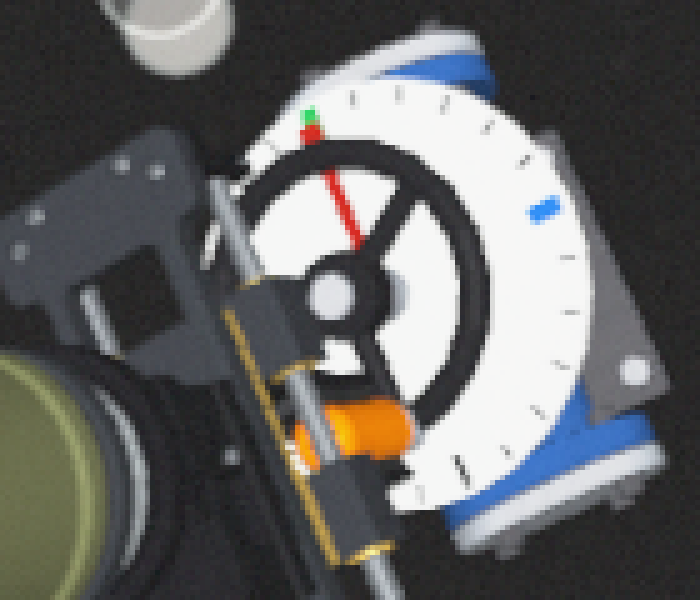

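The pointer tip covers the green mark, at 89.4° against 89.7°. The jaws open along the radius here, so I'll release straight and back off along the tool axis.

Call:
servo_tool(commands=[0,0,0,0,0,0,0,0,0,0,0,0,0,0,0,0,0,0,0,0,0,0,0,0,0,0,0,0,0,0], jaw=55)

```text
time_s: 14.95
tool_pos: [0.5265, 0.0427, 0.1676]
tool_rot: [180.0, 28.0, 116.3]
force: [-0.7, 0.7, 0.4]
grip_width: 0.0512
```

```bash
python3 chk.py
python3 - <<'E'
from ptr import *
im,_=snap('top','t8');r=ptr(im,cen=(-.001,0));print({k:r[k] for k in r if k!='dialcirc'})
a=cv2.resize(im[190:310,230:370],None,fx=5,fy=5,interpolation=3);cv2.imwrite('pics/c8.png',a[:,:,::-1])
E
```

```text
t 14.95 rot [179.9864  28.0004 116.2665] F e1,e2,n -0.6205903012979567 -0.307857818753387 0.7616352245337988 w 0.051241314439901674
r e1,e2,n 0.00018026877755343703 -0.04968669495880087 0.06949277175897461 rad 0.04968702197517062 ang 270.2078744585742
q [-45.7233   3.1204  19.5395 112.9227  29.4844  67.0791 -12.3489]
{'red': (np.float64(88.85398213373065), 43, np.float64(0.06711650622428916)), 'red_tip': np.float64(89.35357037731113), 'blue': (np.float64(0.4062649621530027), 15, np.float64(0.07398655446755632)), 'blue_tip': np.float64(0.21574366197391742), 'green': (np.float64(89.7154819281983), 5, np.float64(0.07433444504572274)), 'green_tip': np.float64(89.08230787779323)}
```

View pics/c8.png

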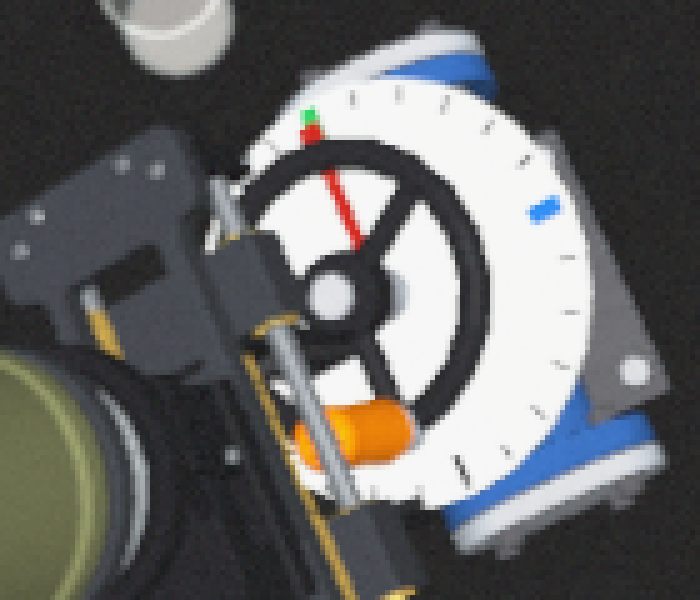

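The jaws are open, clear of the knob, and nothing moved. I'll back off along the tool axis.

Call:
servo_tool(commands=[0,0,-5,0,0,0,0,0,-10,0,0,0,0,0,-15,0,0,0,0,0,-15,0,0,0,0,0,-15,0,0,0,0,0,-15,0,0,0,0,0,-15,0,0,0,0,0,-15,0,0,0,0,0,-10,0,0,0,0,0,0,0,0,0])

```text
time_s: 16.0
tool_pos: [0.5031, 0.0927, 0.2706]
tool_rot: [179.8, 27.9, 116.3]
force: [0.6, -0.3, -0.1]
grip_width: 0.055
```

```bash
python3 chk.py
python3 - <<'E'
from ptr import *
im,_=snap('top','t9');snap('wrist','w9');
for c in((-.001,0),(0,0),(-.002,0)):
  r=ptr(im,cen=c);print({k:r[k] for k in r if k!='dialcirc'})
im0=np.load('pics/top0.npz')['p'];print('diff glassware')
for nm,(u,v) in dict(beaker=(262,190),petri=(253,287),v2=(341,340),v1=(370,326)).items():
  print(nm,np.abs(im[v-18:v+18,u-18:u+18].astype(int)-im0[v-18:v+18,u-18:u+18]).mean())
cv2.imwrite('pics/t9c.png',cv2.resize(im[160:360,220:420],None,fx=3,fy=3,interpolation=3)[:,:,::-1])
E
```

```text
t 16.0 rot [179.7892  27.9492 116.2896] F e1,e2,n 0.40580786301385624 0.41481401652506694 -0.28265963452814125 w 0.05503238415184301
r e1,e2,n -0.00010341560444949805 -0.04884868428207907 0.18636163037031273 rad 0.04884879375048562 ang 269.87870156779854
q [-49.4866  -1.5266  16.0326 105.0945  28.5331  81.1406 -12.8109]
{'red': (np.float64(88.85398213373065), 43, np.float64(0.06711650622428916)), 'red_tip': np.float64(89.35357037731113), 'blue': (np.float64(0.4062649621530027), 15, np.float64(0.07398655446755632)), 'blue_tip': np.float64(0.21574366197391742), 'green': (np.float64(89.7154819281983), 5, np.float64(0.07433444504572274)), 'green_tip': np.float64(89.08230787779323)}
{'red': (np.float64(90.2046090919851), 43, np.float64(0.06715582672789507)), 'red_tip': np.float64(90.37453047231719), 'blue': (np.float64(0.412238310271466), 15, np.float64(0.07298661434257221)), 'blue_tip': np.float64(0.21879047534784363), 'green': (np.float64(90.504258950239), 5, np.float64(0.07433772480967876)), 'green_tip': np.float64(89.85801480473337)}
{'red': (np.float64(87.50462755061406), 43, np.float64(0.06709206921837356)), 'red_tip': np.float64(88.33302060110898), 'blue': (np.float64(0.40046224680387854), 15, np.float64(0.07498649618944728)), 'blue_tip': np.float64(0.21278054083327136), 'green': (np.float64(88.92681273125379), 5, np.float64(0.07434461722701666)), 'green_tip': np.float64(88.30693722956646)}
diff glassware
beaker 2.1180555555555554
petri 24.9755658436214
v2 2.686471193415638
v1 2.6651234567901234
```

View pics/t9c.png

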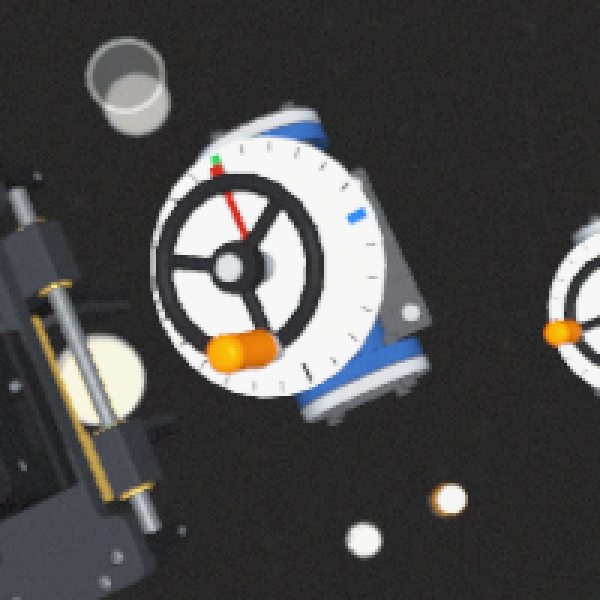

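View pics/w9.png

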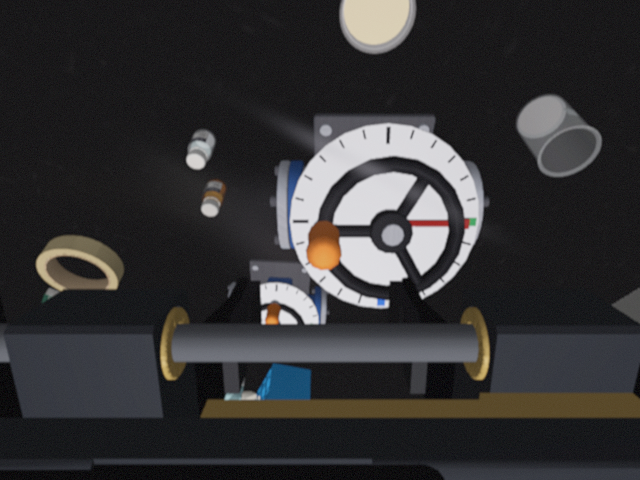

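The pointer at (440,223) lies on the green mark at (473,222), with the knob at (323,245) opposite. As a last check I'll measure the knob angle to confirm the slack is still taken up.

```bash
python3 - <<'E'
from plan import *
R,p,o=cur()
g=np.load('pics/w9.npz');im,d=g['p'],g['d'];W=cloud('wrist',d,obs=o)
hsv=cv2.cvtColor(im,cv2.COLOR_RGB2HSV).astype(int);h=(W-c0)@n;q=(W-c0)@np.stack([e1,e2],1)-np.array([-.0045,.0006])
m=np.zeros(d.shape,bool);m[120:330,280:490]=1;m&=d>0
t=m&(hsv[...,0]>3)&(hsv[...,0]<22)&(hsv[...,1]>150)&(h>.087)&(h<.097)
cc,r=cv2.minEnclosingCircle(q[t].astype(np.float32));print('knob',cc,r,np.degrees(np.arctan2(cc[1],cc[0]))%360)
for nm,mk in (('red',((hsv[...,0]<4)|(hsv[...,0]>174))&(hsv[...,1]>150)&(abs(h)<.02)),('green',(hsv[...,0]>45)&(hsv[...,0]<85)&(hsv[...,1]>120)&(abs(h)<.02))):
    s=q[m&mk];f_=np.hypot(*s.T)>.05;s=s[f_] if f_.any() else s;print(nm,s.mean(0),np.degrees(np.arctan2(*s.mean(0)[::-1])),len(s))
E
```

```text
knob (0.0023744527716189623, -0.050597574561834335) 0.01088941004127264 272.6868162350887
red [0.0028 0.0643] 87.54017493454795 24
green [0.003  0.0717] 87.59931951476817 23
```

```bash
python3 -c "
from cell import env
print(env.sign_off())"
```

```text
the job is handed in; nothing more can be done
None
```

I opened the valve with the 156 mm dial by one and a quarter turns of its stem, let go of the grip, and handed the job in at about 16 s. I turned the crank grip anticlockwise about 36° to take up the slack. The pointer then went past the blue mark once and on to the green mark.

- **Pointer:** after release it reads about 89.4° on the second pass against 89.7° for the green mark in the top view. The wrist view also puts it on the mark, at 87.5° against 87.6°. Those wrist angles are low because the wrist camera places the wheel centre 2–3 mm off from my earlier fit.
- **Slack:** the knob sits opposite the pointer to within about 1°, allowing for that same offset. That matches the relation seen while the wheel was carrying the stem, so the slack is still taken up in the opening direction.
- **Robot:** the gripper is open and about 12 cm clear of the knob. The highest force I saw in my checks was about 9 N.
- **Glassware:** the beaker and both vials look unchanged in the top view. The petri dish was partly hidden by the gripper, so its picture comparison did not match. By eye it was where it had been in both views.

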